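Grade the mill balls by size

TASK

Pick up the blue scoop that holds the two porcelain mill balls, carry it to the high end of the sloped wooden grading board without spilling, and tip it there so that the balls roll down: the big white one into the lane for big balls and the small red one into the lane for small balls. Then set the empty scoop upright on the table, clear of the board, and let go of it.

Things in the scene. Friction and masses are not known exactly. Their poses are not given: they have to be found in the camera images.
- scoop: Loose blue plastic scoop, about 160 g, 110 mm long (x), 88 wide (y), walls about 40 high. Origin: centre of underside, z up; open mouth at +x, lip at x +55, z 28. The floor falls 12 degrees from lip to closed back, so balls stay in while it is level; tilted 35 to 45 degrees mouth down it empties. Mouth starts roughly towards world -y (within 41 degrees). Not the red one with erasers.
- scoop_handle (a point): Centre of the blue scoop's white handle: upright block 14 mm thick (scoop's x), 32 wide (y), 40 high, over the scoop's x = +12 mm, 98 mm above its underside. It stands on a 24 mm wide bridge (top 78 mm up) across the scoop. Pinch its 14 mm from above, fingers to either side along the scoop's x. Axes as the scoop's.
- sorter: Fixed wooden grading board, 320 mm long (x), 180 wide (y). Origin: centre of footprint at table height, z up; +x is downhill (world -y within 18 degrees). Face height 50 mm - 0.213 x. Sides and low end walled 45 mm above the face, high end (x = -157) 6 mm. A divider at y = +24 mm, x 80 to 155, parts the lanes: big balls y > +24, small balls y < +24, both end at the low wall.
- sorter_drop (a point): Point on the board's face near its high end (sorter x -115, y -20 mm, 74 mm above the table): tip balls out here, within 20 mm, pouring downhill, scoop lip 25 to 60 mm above the face (tilt it higher up first: level, its foot hangs 28 mm below the lip). A guide wall then leads them to a slanting strip 26 mm above the face: small balls pass under, big ones follow it. Axes as the sorter's.
- big_ball: Loose white porcelain ball, 40 mm in diameter, about 85 g; origin at its centre. Starts at the back of the blue scoop on its +y side. Its lane is the one at the sorter's y +27 to +84 mm, x > 80 mm.
- small_ball: Loose red porcelain ball, 20 mm in diameter, about 12 g; origin at its centre. Starts at the back of the blue scoop on its -y side. Its lane is the one at the sorter's y -84 to +21 mm, x > 80 mm.
Not all that is in view belongs to the job. There is more than one size of the scoop; the one meant has the size given above. Several things have the shape of the big_ball; the one meant has the colours described above.

How it is judged (in metres and radians):
On the way, in this order (a step that is already met when the one before it is completed fails the run):
1. the blue scoop is lifted off the table with both balls in it (height (world z) of scoop above 0.03 m and distance between each of big_ball, small_ball and scoop below 0.075 m), for 0.1 s.
2. the blue scoop is tipped over the high end of the board, while neither ball is yet past the middle of the board (angle between scoop's own z axis and vertical above 0.2 rad and x of scoop in the frame of sorter between -0.3 and -0.05 m and y of scoop in the frame of sorter between -0.12 and 0.12 m and x of each of big_ball, small_ball in the frame of sorter below 0.02 m).
At the end, for the whole second after the job is handed in: The big ball lies still in the big-ball lane and the small ball still in the small-ball lane (each anywhere in its lane, more than 80 mm downhill of the board's centre); the blue scoop stands still and upright (within 10 degrees, underside within 12 mm of the table top), not touching the board (x of big_ball in the frame of sorter between 0.08 and 0.165 m and y of big_ball in the frame of sorter between 0.028 and 0.085 m and height (world z) of big_ball between 0.03 and 0.065 m and x of small_ball in the frame of sorter between 0.08 and 0.165 m and y of small_ball in the frame of sorter between -0.085 and 0.021 m and height (world z) of small_ball between 0.02 and 0.055 m and linear speed of each of big_ball, small_ball, scoop below 0.03 m/s and height (world z) of scoop between -0.01 and 0.012 m and angle between scoop's own z axis and vertical below 0.17 rad and contact force between scoop and sorter below 0.1 N).
It also fails if it takes over 64 s, if anything falls off the work surface, if the arm or the gripper's body presses on something with over 40 N, if the wrist force passes 120 N, or if a joint passes its speed limit or range.

ROBOT

A 6-joint arm with a two-finger parallel gripper is mounted at the origin on the work surface. World frame = base frame: x ahead of the robot, y to its left, z up, the work surface at z = 0. Lengths are in mm, angles in rad, forces in N, time in s.
With the tool pointing down it reaches from about 275 to 1000 mm from the base axis. Payload 8.4 kg.
Tool frame: the origin (TCP) lies on the mounting face of the last link; the fingertips stand 173 mm ahead of it and the grasp point (between the pads) lies 155 mm ahead of it; z points along the fingers, y is the direction in which the jaws open and shut (so a half turn about z gives the same grasp; the last joint's range is limited). The gripper opens to 85 mm and grips with 20 to 120 N. Pads are 22 mm wide; open, the fingers measure 114 mm over their backs; the gripper's body (76 mm by 85 mm) begins 54 mm behind the grasp point. The pads swing forward as they close: fully open they stand 13 mm farther back than shut.
Start: joints at [-1.216, 0.353, 1.633, -0, 1.155, -0.002], TCP at [218.298, -585.641, 404.681] pointing down, gripper open.
Joint ranges: [-2.63, 2.63], [-0.92, 2.1], [0.06, 2.66], [-1.3, 4.44], [0, 2.69], [-3.02, 3.02]. Speed limits (rad/s): [2.22, 2.22, 2.79, 3.14, 3.14, 3.14].

INTERFACE

Orientations are given as [roll, pitch, yaw] about the fixed x, y, z axes, in that order (R = Rz(yaw) Ry(pitch) Rx(roll)).
In Python, from rig import readout, imaging, ticket gives the robot as it stands.
- The arm moves only by the tool step_arm, never from a script. Its argument "deltas" is a list of rows, each an object with "translation": the shift along the tool's x, y, z in cm, a list of three; "rot": the turn, a rotation vector about the tool's x, y, z in rad, a list of three. In form: [{"translation": [x, y, z], "rot": [rx, ry, rz]}, ...]. A call has 1 to 8 rows; each row is the pose to reach, as a shift and turn from the pose commanded when the call began, along the tool's axes at that moment; what a row does not reach only later rows make up. A row lasts 1/8 s, in which the tool goes at most 62.5 mm and 10.7 degrees, less where a joint would pass 70% of its speed; a pose out of reach is approached as far as the arm can. A call with a gripper value outside its range is refused whole. "grip" is the closure in counts, from 0 (fully open) to 255 (shut), set as the call begins (left out, the last holds). The fingers move at their own pace and stop on an object; "squeeze" is the grip in N (left out, the last holds). Time passes only in rows, so rows that repeat a pose let the fingers close. It gives the time, the measured TCP pose, the force and the opening at its end, in the units of the state.
- readout.sense(): the state, without advancing time (a new reading comes with each control period).
- imaging.grab_frame(name): name is "scene" or "top"; returns a dict with "image" (384x512x3 uint8, red, green, blue), "camera_matrix" (3x3 intrinsics, pixels), "k1" (the pictures are not rectified: a ray, as slopes to the right and down, at radius r is drawn at 1 + k1 r^2 times it, then the intrinsics apply), "world_to_cam" (4x4, takes a point from world to camera coordinates). Camera axes: x right, y up, looking along -z (the intrinsics and any distortion apply to the point x, -y, -z); pixel columns grow to the right and rows downward; lengths in mm; the calibration is good to about 2 mm. A picture is of the moment at which its call begins. There is no depth.
- ticket.sign_off(): hands the job in, once; it reports no verdict.
The state is a dict: "clock": time; "qpos": joint angles; "qvel": joint speeds; "joint_efforts": joint torques, N m; "eef_pos": TCP position; "tcp_rot": TCP orientation; "contact_force": force on the tool from outside, world axes, zero at the start; "wrist_torque": the same for the moment, N m; "opening": opening from 0.0 (shut) to 1.0 (fully open).
Only numpy, scipy, OpenCV 4.12 (cv2) and the standard library are available. Lean on these libraries where they do the work, as an engineer would, in place of code of your own. Each camera call takes 0.05 s, during which the arm holds its last target.

## Working session

There is one attempt and no reset: what is moved stays moved. The work goes in short steps, Python scripts to look and compute and a tool call to move; the robot and the scene stay as the last step left them, time stands still between calls to the robot, and variables do not carry over. Pictures are saved under pics/ and viewed, and the job is handed in when it is done.

Besides the shell and the picture viewer there is one more tool, called after ">>>" as name([rows], argument=value, ...), one row to a line, values as JSON. step_arm: Moves the arm, as the interface text tells. Its arguments: {"type":"object","properties":{"deltas":{"type":"array","items":{"type":"object","properties":{"translation":{"type":"array","items":{"type":"number"}},"rot":{"type":"array","items":{"type":"number"}}}}},"grip":{"type":"number"},"squeeze":{"type":"number"}},"required":["deltas"]}

```bash
ls; mkdir -p pics
python3 - <<'E'
from rig import readout, imaging
import cv2, pickle
print(readout.sense())
for n in ("scene","top"):
    f=imaging.grab_frame(n); pickle.dump(f,open(f'{n}0.pkl','wb'))
    cv2.imwrite(f'pics/{n}0.png',cv2.resize(f['image'][:,:,::-1],(768,576),interpolation=cv2.INTER_CUBIC))
    print(n,f['camera_matrix'],f['k1'],f['world_to_cam'])
E
```

```text
pics
{'clock': 0.0, 'qpos': array([-1.21640487e+00,  3.53630913e-01,  1.63416216e+00,  5.95474494e-06,
        1.15518767e+00, -2.43161190e-03]), 'qvel': array([-7.13147179e-04, -8.44738384e-04,  1.26209905e-03,  1.66844345e-04,
        9.05446109e-05, -8.60482233e-04]), 'joint_efforts': array([ 3.00652493e-03, -6.05248833e+01, -3.42064977e+01,  9.76349838e-05,
        9.47398221e-03, -9.20619868e-06]), 'eef_pos': array([ 218.2086664 , -585.40706345,  403.96028401]), 'tcp_rot': array([-3.14020458e+00, -8.81974835e-06,  3.56820656e-01]), 'contact_force': array([-0.05228222,  0.39717143,  0.62525194]), 'wrist_torque': array([-0.0180949 ,  0.00395921, -0.00714473]), 'opening': 1.0023480507700966}
scene [[446.15464967   0.         258.88422241]
 [  0.         446.15464967 190.12086771]
 [  0.           0.           1.        ]] -0.006655897278676274 [[-5.68583542e-01  8.22338751e-01  2.17194570e-02  1.22454208e+02]
 [-5.10871724e-01 -3.73676087e-01  7.74193945e-01  2.36023895e+02]
 [ 6.44765723e-01  4.29098079e-01  6.32575688e-01 -1.48500401e+03]
 [ 0.00000000e+00  0.00000000e+00  0.00000000e+00  1.00000000e+00]]
top [[402.96806126   0.         259.1069295 ]
 [  0.         402.96806126 196.50686005]
 [  0.           0.           1.        ]] 0.0071325121308277286 [[ 2.36539441e-02 -9.99629516e-01 -1.34655714e-02  1.83901554e+02]
 [ 9.93790128e-01  2.20466044e-02  1.09064789e-01 -4.74284088e+02]
 [-1.08727512e-01 -1.59617643e-02  9.93943434e-01 -8.56498392e+02]
 [ 0.00000000e+00  0.00000000e+00  0.00000000e+00  1.00000000e+00]]
```

View pics/scene0.png

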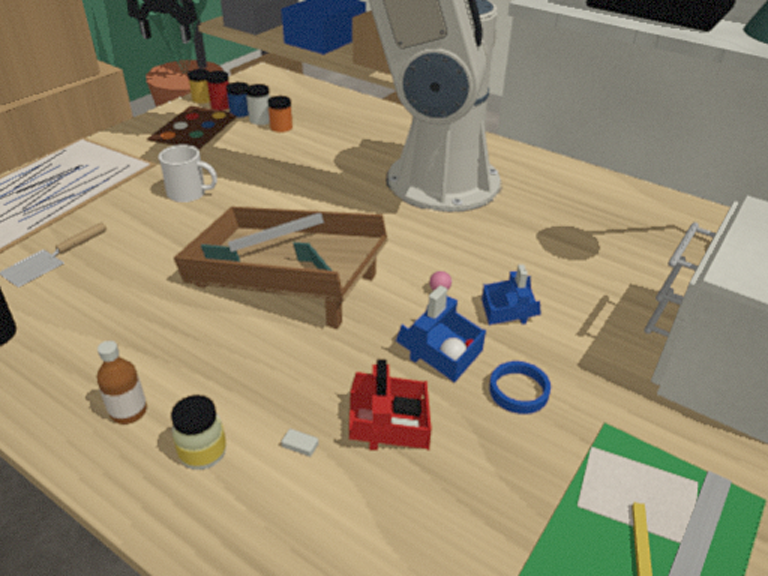

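View pics/top0.png

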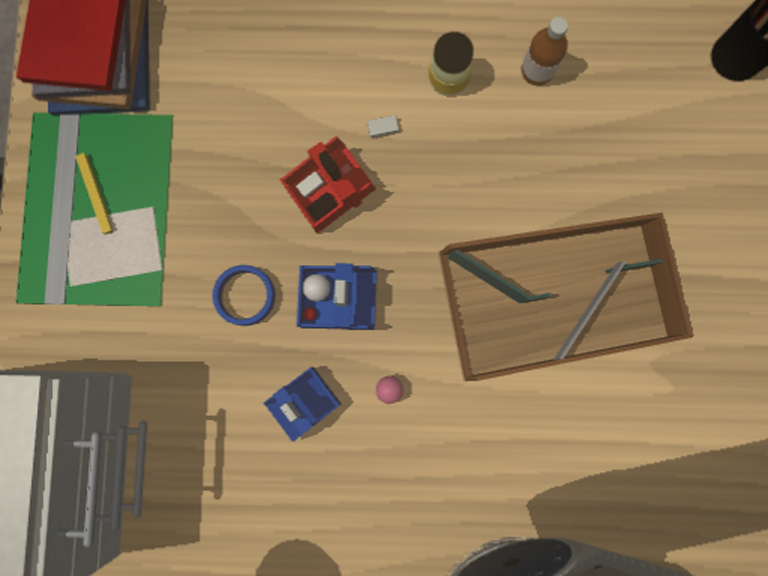

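```bash
cat > h.py <<'E'
import numpy as np, cv2, pickle
def ray(f,px):
    K=f['camera_matrix'];d=np.array([f['k1'],0,0,0.])
    n=cv2.undistortPoints(np.array([[px]],float),K,d)[0,0]
    W=f['world_to_cam'];R=W[:3,:3];c=-R.T@W[:3,3]
    v=R.T@np.array([n[0],-n[1],-1.]);return c,v/np.linalg.norm(v)
def onz(f,px,z):
    c,v=ray(f,px);return c+v*(z-c[2])/v[2]
def tri(f1,p1,f2,p2):
    c1,v1=ray(f1,p1);c2,v2=ray(f2,p2)
    A=np.c_[v1,-v2];s=np.linalg.lstsq(A,c2-c1,rcond=None)[0]
    a=c1+v1*s[0];b=c2+v2*s[1];return (a+b)/2,np.linalg.norm(a-b)
def proj(f,P):
    W=f['world_to_cam'];q=W[:3,:3]@np.asarray(P,float)+W[:3,3];n=np.array([q[0],-q[1]])/-q[2]
    n=n*(1+f['k1']*(n@n));K=f['camera_matrix'];return n*[K[0,0],K[1,1]]+K[:2,2]
def crop(f,x0,y0,w,h,name):
    s=min(800/w,600/h);cv2.imwrite(name,cv2.resize(f['image'][y0:y0+h,x0:x0+w,::-1],(int(w*s),int(h*s)),interpolation=cv2.INTER_CUBIC));print(name,'scale',s)
E
python3 - <<'E'
from h import *
s=pickle.load(open('scene0.pkl','rb'));t=pickle.load(open('top0.pkl','rb'))
crop(t,190,165,80,60,'pics/tscoop.png')
crop(t,285,135,180,125,'pics/tboard.png')
crop(s,260,185,80,70,'pics/sscoop.png')
crop(s,110,130,155,95,'pics/sboard.png')
E
```

```text
pics/tscoop.png scale 10.0
pics/tboard.png scale 4.444444444444445
pics/sscoop.png scale 8.571428571428571
pics/sboard.png scale 5.161290322580645
```

View pics/tscoop.png

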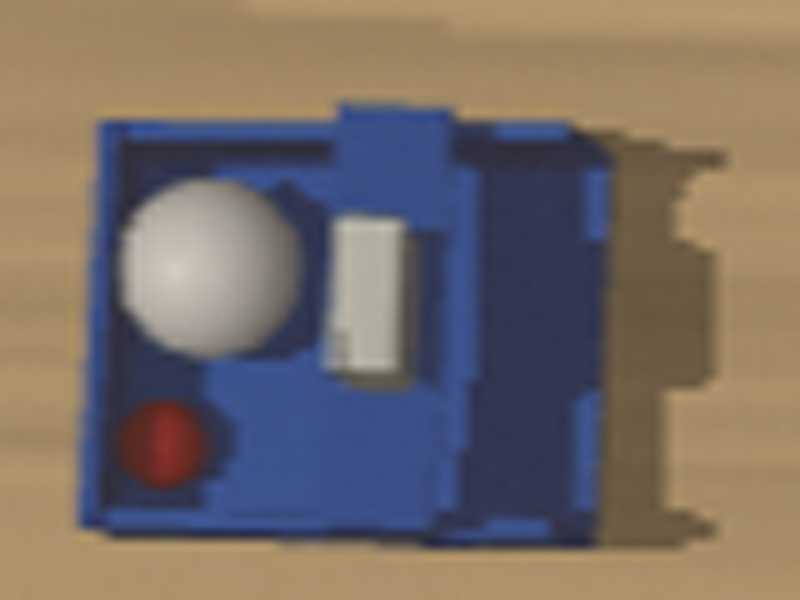

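View pics/sscoop.png

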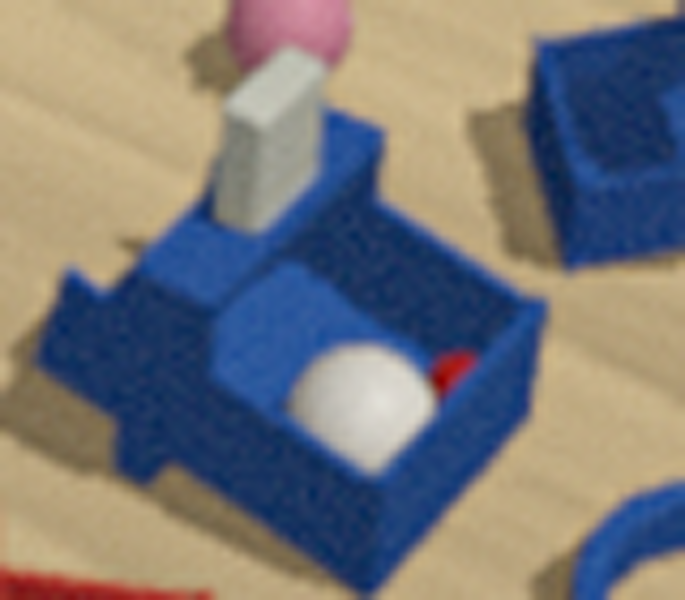

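View pics/tboard.png

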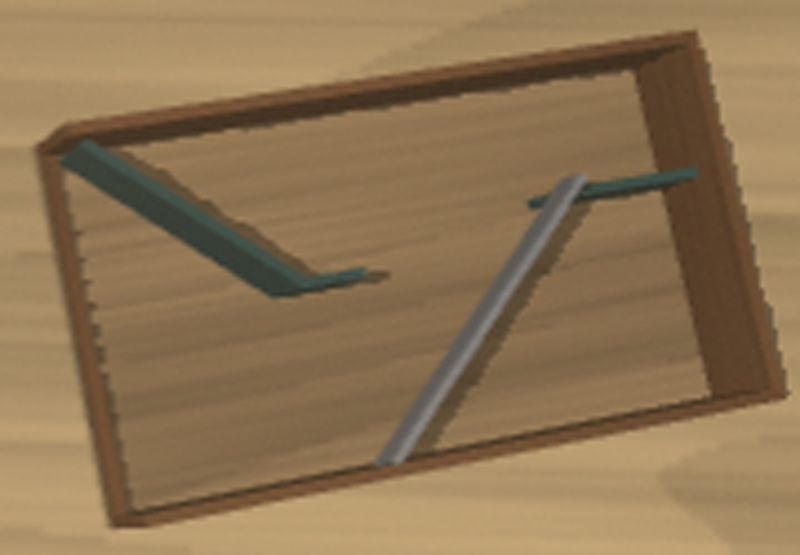

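View pics/sboard.png

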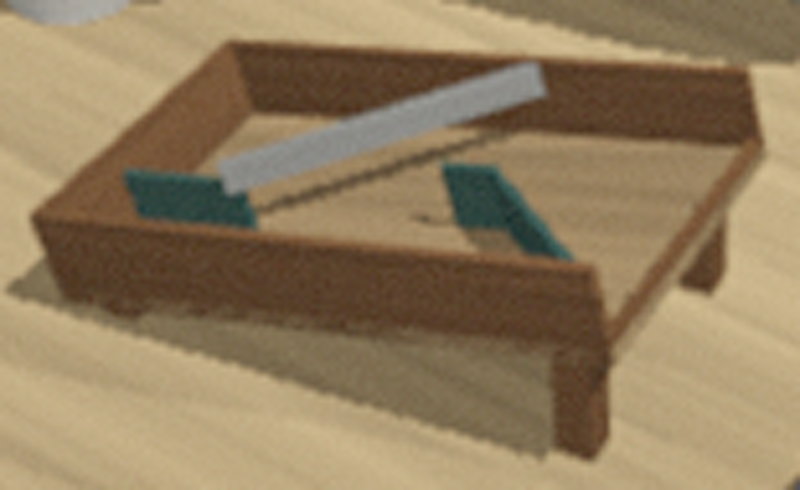

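Run:
```python
from h import *
s=pickle.load(open('scene0.pkl','rb'));t=pickle.load(open('top0.pkl','rb'))
def P(u,sc,o): return ((u[0]+.5)/sc-.5+o[0],(u[1]+.5)/sc-.5+o[1])
ts=lambda *u:P(u,10,(190,165)); ss=lambda *u:P(u,8.5714,(260,185))
tb=lambda *u:P(u,4.4444,(285,135)); sb=lambda *u:P(u,5.16129,(110,130))
np.set_printoptions(precision=1,suppress=True)
# white handle mask top view
for n,a,b in [('handle top',ts(369,294),ss(277,84)),
 ('handle +y end mid',ts(371,218),ss(243,112)),('handle -y end mid',ts(367,372),ss(310,55)),
 ('back +y rim',ts(100,122),ss(372,485)),('back -y rim',ts(82,526),ss(545,305)),
 ('bigball',ts(211,268),ss(363,408)),
 ('low +y',tb(697,32),sb(35,215)),('low -y',tb(787,397),sb(230,42)),
 ('high +y walltop',tb(70,125),sb(595,265)),('high -y walltop',tb(118,523),sb(748,70))]:
    print(n,*tri(t,a,s,b))
print('guide tip', onz(t,tb(370,270),74))
for z in (88,): print(onz(t,tb(38,148),z),onz(t,tb(112,523),z))
```

```text
handle top [463.9 258.5 113.8] 0.8880839294766231
handle +y end mid [479.3 258.1 114.4] 0.14635205733492918
handle -y end mid [448.2 258.8 113.4] 1.6541200389821253
back +y rim [509.6 323.5  41. ] 3.33707776425004
back -y rim [421.1 325.4  38.9] 0.6457069563649034
bigball [478.4 301.2  31.1] 0.5209211973683766
low +y [ 591.5 -190.2   57.3] 3.5746462779192285
low -y [ 417.7 -228.7   55.2] 3.3185285442034207
high +y walltop [526.6 115.4 125.8] 3.7406464138148534
high -y walltop [356.6  86.8 126.3] 9.93625693227994
guide tip [472.2 -30.9  74. ]
[523.9 125.2  88. ] [353.   89.3  88. ]
```

Run:
```python
from h import *
from scipy.spatial.transform import Rotation as R
np.set_printoptions(precision=2,suppress=True)
def wr(Rt,q1,q23):
    M=(R.from_euler('y',q23).inv()*R.from_euler('z',q1).inv()*Rt*R.from_euler('z',-np.pi/2))
    e=M.as_euler('ZYZ');alt=np.array([e[0]+np.pi,-e[1],e[2]+np.pi])
    return [(x+np.pi*0) for x in (e,(alt+np.pi)%(2*np.pi)-np.pi)]
print(wr(R.from_euler('xyz',[np.pi,0,.3568]),-1.2164,1.9878))
for nm,y0 in (('A',0),('B',np.pi)):
  for lab,yaw,q1,tilt in (('pick',-.022,.507,0),('carry',.207,.2,0),('pour',.207,.05,.75),('pour',.207,.05,.9)):
    ydir=np.array([np.cos(yaw),np.sin(yaw),0]) # scoop y axis
    Rt=R.from_rotvec(tilt*ydir)*R.from_euler('xyz',[np.pi,0,yaw+y0])
    for q23 in (2.0,2.3):
      print(nm,lab,q23,*wr(Rt,q1,q23), 'toolz',Rt.as_matrix()[:,2])
```

```text
[array([-0.  ,  1.15, -0.  ]), array([-3.14, -1.15,  3.14])]
A pick 2.0 [-0.    1.14  2.1 ] [-3.14 -1.14 -1.04] toolz [-0. -0. -1.]
A pick 2.3 [-0.    0.84  2.1 ] [-3.14 -0.84 -1.04] toolz [-0. -0. -1.]
A carry 2.0 [0.   1.14 1.56] [-3.14 -1.14 -1.58] toolz [ 0. -0. -1.]
A carry 2.3 [-0.    0.84  1.56] [-3.14 -0.84 -1.58] toolz [ 0. -0. -1.]
A pour 2.0 [0.76 1.36 1.16] [-2.38 -1.36 -1.98] toolz [-0.14  0.67 -0.73]
A pour 2.3 [0.83 1.15 0.94] [-2.31 -1.15 -2.2 ] toolz [-0.14  0.67 -0.73]
A pour 2.0 [0.9  1.42 1.14] [-2.24 -1.42 -2.  ] toolz [-0.16  0.77 -0.62]
A pour 2.3 [0.96 1.24 0.89] [-2.18 -1.24 -2.25] toolz [-0.16  0.77 -0.62]
B pick 2.0 [ 0.    1.14 -1.04] [-3.14 -1.14  2.1 ] toolz [ 0.  0. -1.]
B pick 2.3 [ 0.    0.84 -1.04] [-3.14 -0.84  2.1 ] toolz [ 0.  0. -1.]
B carry 2.0 [ 0.    1.14 -1.58] [-3.14 -1.14  1.56] toolz [-0.  0. -1.]
B carry 2.3 [ 0.    0.84 -1.58] [-3.14 -0.84  1.56] toolz [-0.  0. -1.]
B pour 2.0 [ 0.76  1.36 -1.98] [-2.38 -1.36  1.16] toolz [-0.14  0.67 -0.73]
B pour 2.3 [ 0.83  1.15 -2.2 ] [-2.31 -1.15  0.94] toolz [-0.14  0.67 -0.73]
B pour 2.0 [ 0.9   1.42 -2.  ] [-2.24 -1.42  1.14] toolz [-0.16  0.77 -0.62]
B pour 2.3 [ 0.96  1.24 -2.25] [-2.18 -1.24  0.89] toolz [-0.16  0.77 -0.62]
```

```bash
cat > c.py <<'E'
import json,os,sys
from h import *
from scipy.spatial.transform import Rotation as R
F='cmd.json'
if not os.path.exists(F): json.dump(dict(p=[218.298,-585.641,404.681],q=R.from_euler('xyz',[np.pi,0,.3568]).as_quat().tolist()),open(F,'w'))
def cur():
    d=json.load(open(F));return np.array(d['p']),R.from_quat(d['q'])
def commit(t,r):
    p,q=cur();p=p+q.apply(np.array(t)*10);q=q*R.from_rotvec(r);json.dump(dict(p=p.tolist(),q=q.as_quat().tolist()),open(F,'w'))
def delta(P,Q):
    p,q=cur();return q.inv().apply(np.array(P)-p)/10,(q.inv()*Q).as_rotvec()
down=lambda yaw:R.from_euler('xyz',[np.pi,0,yaw])
np.set_printoptions(precision=3,suppress=True)
E
python3 - <<'E'
from c import *
print(delta([463.9,258.3,330],down(-.022)))
E
```

```text
(array([ 52.49 , -70.501,   7.468]), array([ 0.   , -0.   ,  0.379]))
```

>>> step_arm([
  {"translation":[3,-4,0],"rot":[0,0,0.03]},
  {"translation":[6,-8,0],"rot":[0,0,0.06]},
  {"translation":[9.5,-12.7,0],"rot":[0,0,0.09]},
  {"translation":[13,-17.4,0],"rot":[0,0,0.12]},
  {"translation":[16.5,-22.1,0],"rot":[0,0,0.15]},
  {"translation":[20,-26.8,0],"rot":[0,0,0.18]},
  {"translation":[23.5,-31.5,0],"rot":[0,0,0.2]},
  {"translation":[27,-36.2,0],"rot":[0,0,0.2]},
], grip=0)

```text
clock: 1.1
eef_pos: [344.8, -150.4, 404.7]
tcp_rot: [3.141, -0.0, 0.156]
contact_force: [1.1, -0.9, -0.3]
opening: 1.003
```

Run:
```python
from c import *
from rig import readout
commit([27,-36.2,0],[0,0,.2]);print(cur()[0],readout.sense()['eef_pos'],readout.sense()['tcp_rot'])
print(delta([463.9,258.3,330],down(-.022)))
```

```text
[ 344.855 -152.135  404.681] [ 344.843 -150.374  404.741] [ 3.141 -0.     0.156]
(array([ 18.168, -38.681,   7.468]), array([-0.   , -0.   ,  0.179]))
```

>>> step_arm([
  {"translation":[2.6,-5.5,0],"rot":[0,0,0.05]},
  {"translation":[5.2,-11,0],"rot":[0,0,0.1]},
  {"translation":[7.8,-16.6,0],"rot":[0,0,0.15]},
  {"translation":[10.4,-22.1,1.5],"rot":[0,0,0.179]},
  {"translation":[13,-27.6,3],"rot":[0,0,0.179]},
  {"translation":[15.6,-33.2,5],"rot":[0,0,0.179]},
  {"translation":[18.17,-38.68,7],"rot":[0,0,0.179]},
  {"translation":[18.17,-38.68,7.5],"rot":[0,0,0.179]},
])

```text
clock: 2.1
eef_pos: [464.2, 261.4, 328.1]
tcp_rot: [3.142, 0.001, -0.019]
contact_force: [-0.6, 0.3, 0.5]
opening: 1.001
```

Run:
```python
from c import *
from rig import readout,imaging
commit([18.17,-38.68,7.5],[0,0,.179]);s=readout.sense();print(cur()[0],s['eef_pos'],s['tcp_rot'],s['qpos'])
f=imaging.grab_frame('scene');pickle.dump(f,open('s1.pkl','wb'));crop(f,200,80,200,150,'pics/s1.png')
f=imaging.grab_frame('top');pickle.dump(f,open('t1.pkl','wb'));crop(f,150,120,160,120,'pics/t1.png')
```

```text
[463.924 258.294 329.681] [464.231 261.388 328.088] [ 3.142  0.001 -0.019] [0.51  0.301 1.901 0.001 0.94  2.099]
pics/s1.png scale 4.0
pics/t1.png scale 5.0
```

View pics/s1.png

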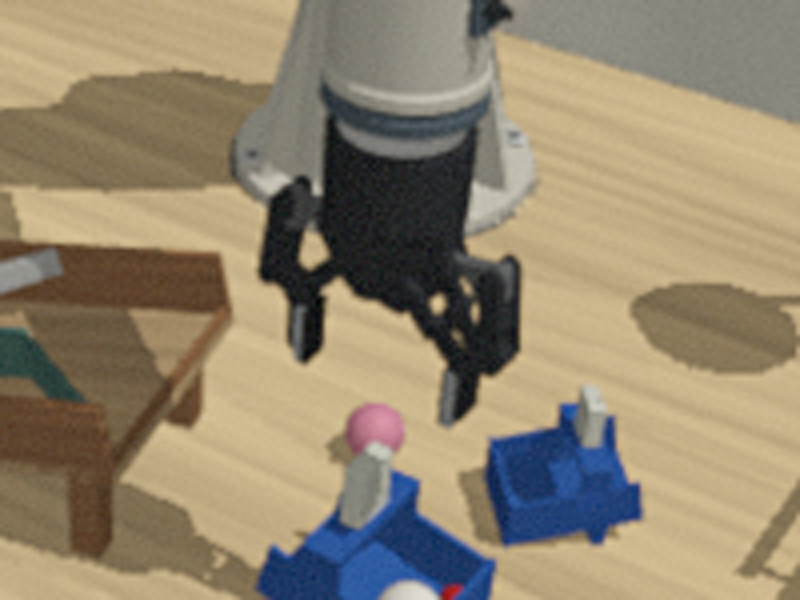

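View pics/t1.png

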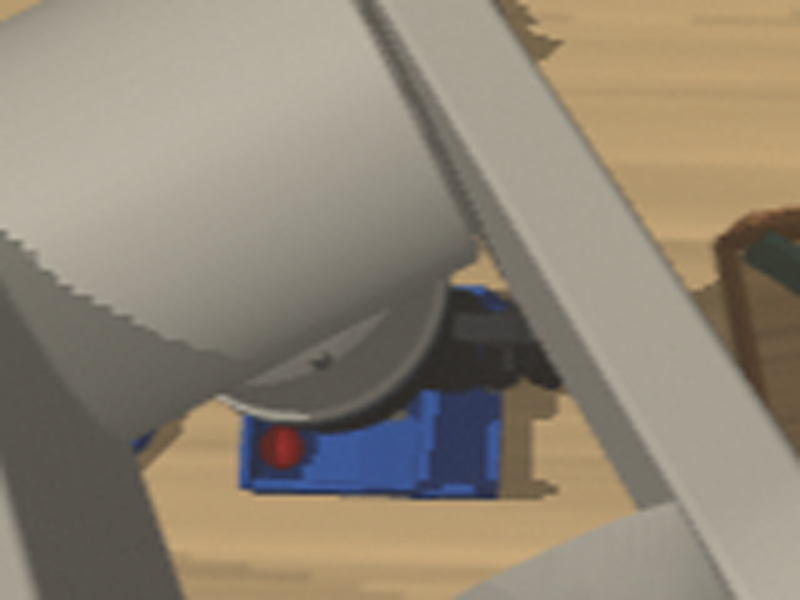

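>>> step_arm([
  {"translation":[0,0,1.5],"rot":[0,0,0]},
  {"translation":[0,0,3],"rot":[0,0,0]},
  {"translation":[0,0,4.5],"rot":[0,0,0]},
  {"translation":[0,0,5.5],"rot":[0,0,0]},
  {"translation":[0,0,6.3],"rot":[0,0,0]},
  {"translation":[0,0,7],"rot":[0,0,0]},
  {"translation":[0,0,7],"rot":[0,0,0]},
  {"translation":[0,0,7],"rot":[0,0,0]},
])

```text
clock: 3.2
eef_pos: [464.1, 258.4, 259.9]
tcp_rot: [-3.141, -0.0, -0.022]
contact_force: [-0.2, 0.1, 1.2]
opening: 1.0
```

Run:
```python
from c import *
from rig import readout,imaging
commit([0,0,7],[0,0,0]);s=readout.sense();print(cur()[0],s['eef_pos'],s['tcp_rot'],s['contact_force'])
f=imaging.grab_frame('scene');pickle.dump(f,open('s2.pkl','wb'));crop(f,230,120,120,110,'pics/s2.png')
```

```text
[463.924 258.294 259.681] [464.061 258.397 259.923] [-3.141 -0.    -0.022] [-0.239  0.123  1.233]
pics/s2.png scale 5.454545454545454
```

View pics/s2.png

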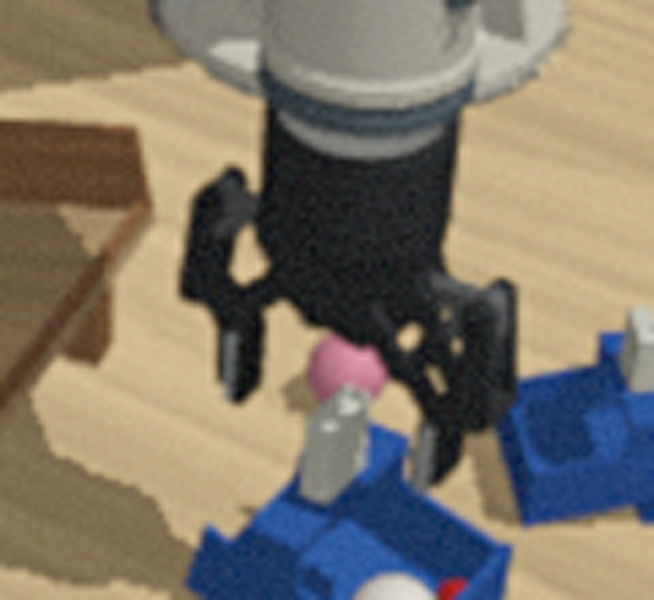

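>>> step_arm([
  {"translation":[0,0,0],"rot":[0,0,0]},
  {"translation":[0,0,0],"rot":[0,0,0]},
  {"translation":[0,0,0],"rot":[0,0,0]},
  {"translation":[0,0,0],"rot":[0,0,0]},
  {"translation":[0,0,0],"rot":[0,0,0]},
  {"translation":[0,0,0],"rot":[0,0,0]},
  {"translation":[0,0,0],"rot":[0,0,0]},
  {"translation":[0,0,0],"rot":[0,0,0]},
], grip=255, squeeze=60)

```text
clock: 4.25
eef_pos: [464.0, 258.4, 259.8]
tcp_rot: [-3.141, -0.0, -0.022]
contact_force: [0.2, 0.9, 1.9]
opening: 0.152
```

>>> step_arm([
  {"translation":[0,0,-0.2],"rot":[0,0,0]},
  {"translation":[0,0,-0.6],"rot":[0,0,0]},
  {"translation":[0,0,-1.2],"rot":[0,0,0]},
  {"translation":[0,0,-2],"rot":[0,0,0]},
  {"translation":[0,0,-2.8],"rot":[0,0,0]},
  {"translation":[0,0,-3.5],"rot":[0,0,0]},
  {"translation":[0,0,-4],"rot":[0,0,0]},
  {"translation":[0,0,-4],"rot":[0,0,0]},
])

```text
clock: 5.25
eef_pos: [464.1, 258.4, 300.1]
tcp_rot: [-3.141, -0.001, -0.022]
contact_force: [0.3, 0.4, -3.5]
opening: 0.152
```

Run:
```python
from c import *
from rig import readout,imaging
commit([0,0,-4],[0,0,0]);s=readout.sense();print(cur()[0],s['eef_pos'],s['tcp_rot'],s['contact_force'],s['wrist_torque'])
f=imaging.grab_frame('scene');pickle.dump(f,open('s3.pkl','wb'));crop(f,230,120,120,110,'pics/s3.png')
```

```text
[463.924 258.294 299.681] [464.052 258.355 300.134] [-3.141 -0.001 -0.022] [ 0.287  0.376 -3.514] [-0.045  0.005 -0.013]
pics/s3.png scale 5.454545454545454
```

View pics/s3.png

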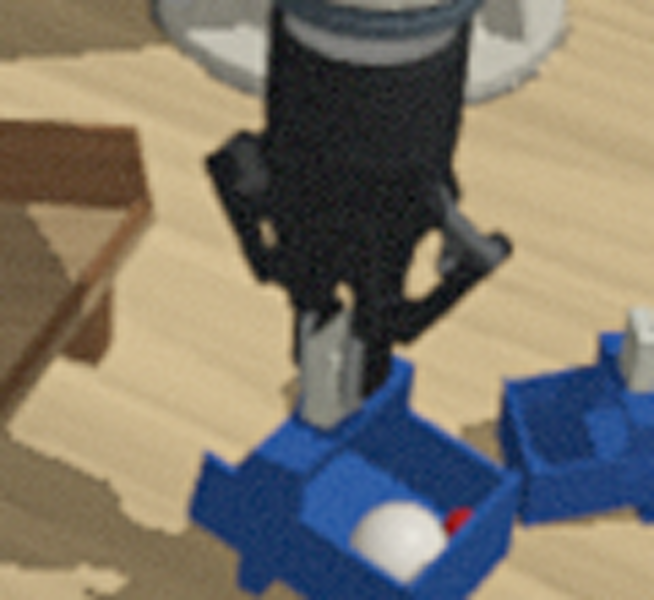

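```bash
cat >> c.py <<'E'
sa=np.deg2rad(-78.1);sx=np.array([np.cos(sa),np.sin(sa),0]);sy=np.array([-np.sin(sa),np.cos(sa),0]);C=np.array([471.5,-51.1,0])
H=259.9
def pour(th,lipz,lx=-115,ly=-20):
    L=C+lx*sx+ly*sy+np.array([0,0,lipz])
    T=R.from_rotvec(th*sy)
    yaw=sa+np.pi/2
    return L+T.apply(-43*sx+np.array([0,0,H-28])),T*down(yaw)
E
python3 - <<'E'
from c import *
print(delta(*pour(0,168)),pour(0,168)[0])
print(pour(0.7,117)[0])
E
```

```text
(array([ -4.104,  15.986, -10.022]), array([-0.  , -0.  , -0.23])) [419.35  99.38 399.9 ]
[452.24  -56.698 322.068]
```

>>> step_arm([
  {"translation":[0,0,-0.4],"rot":[0,0,0]},
  {"translation":[0,0,-1.4],"rot":[0,0,0]},
  {"translation":[0,0,-3],"rot":[0,0,0]},
  {"translation":[0,0,-5],"rot":[0,0,0]},
  {"translation":[0,0,-7],"rot":[0,0,0]},
  {"translation":[0,0,-8.6],"rot":[0,0,0]},
  {"translation":[0,0,-9.6],"rot":[0,0,0]},
  {"translation":[0,0,-10],"rot":[0,0,0]},
])

```text
clock: 6.3
eef_pos: [464.0, 258.3, 400.4]
tcp_rot: [-3.141, -0.001, -0.022]
contact_force: [-0.6, 0.3, -3.0]
opening: 0.158
```

Run:
```python
from c import *
commit([0,0,-10],[0,0,0])
print(delta(*pour(0,168)))
```

```text
(array([-4.104, 15.986, -0.022]), array([-0.  , -0.  , -0.23]))
```

>>> step_arm([
  {"translation":[-0.08,0.32,0],"rot":[0,0,-0.005]},
  {"translation":[-0.28,1.1,0],"rot":[0,0,-0.016]},
  {"translation":[-0.6,2.3,0],"rot":[0,0,-0.034]},
  {"translation":[-1.0,3.8,0],"rot":[0,0,-0.055]},
  {"translation":[-1.4,5.5,0],"rot":[0,0,-0.08]},
  {"translation":[-1.8,7.0,0],"rot":[0,0,-0.105]},
  {"translation":[-2.1,8.1,0],"rot":[0,0,-0.12]},
  {"translation":[-2.2,8.6,0],"rot":[0,0,-0.13]},
])

```text
clock: 7.3
eef_pos: [439.7, 172.0, 399.6]
tcp_rot: [3.142, 0.0, 0.108]
contact_force: [0.5, 0.1, -3.0]
opening: 0.154
```

Run:
```python
from c import *
commit([-2.2,8.6,0],[0,0,-.13])
print(delta(*pour(0,168)))
```

```text
(array([-2.845,  7.077, -0.022]), array([-0. , -0. , -0.1]))
```

>>> step_arm([
  {"translation":[-0.1,0.3,0],"rot":[0,0,-0.005]},
  {"translation":[-0.4,1.0,0],"rot":[0,0,-0.015]},
  {"translation":[-0.85,2.1,0],"rot":[0,0,-0.03]},
  {"translation":[-1.4,3.5,0],"rot":[0,0,-0.05]},
  {"translation":[-2.0,4.9,0],"rot":[0,0,-0.07]},
  {"translation":[-2.45,6.1,0],"rot":[0,0,-0.085]},
  {"translation":[-2.75,6.8,0],"rot":[0,0,-0.095]},
  {"translation":[-2.85,7.08,0],"rot":[0,0,-0.1]},
])

```text
clock: 8.3
eef_pos: [419.2, 98.9, 399.7]
tcp_rot: [-3.142, -0.0, 0.208]
contact_force: [0.4, 0.2, -3.7]
opening: 0.154
```

Run:
```python
from c import *
from rig import readout,imaging
commit([-2.85,7.08,0],[0,0,-.1]);s=readout.sense();print(cur()[0],s['eef_pos'],s['tcp_rot'],s['qpos'],s['contact_force'])
for n in('scene','top'):
  f=imaging.grab_frame(n);pickle.dump(f,open(n+'4.pkl','wb'))
  crop(f,*((110,90,200,150) if n=='scene' else (200,130,240,180)),f'pics/{n}4.png')
print(delta(*pour(0,130)))
```

```text
[419.303  99.348 399.681] [419.15   98.912 399.72 ] [-3.142 -0.     0.208] [0.228 0.049 2.032 0.    1.061 1.591] [ 0.398  0.217 -3.699]
pics/scene4.png scale 4.0
pics/top4.png scale 3.3333333333333335
(array([ 0.005, -0.002,  3.778]), array([-0., -0.,  0.]))
```

View pics/scene4.png

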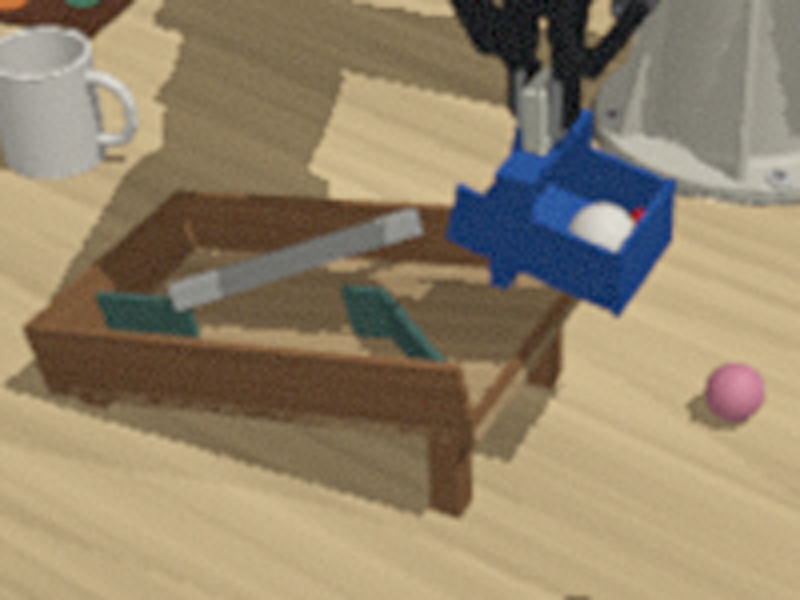

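View pics/top4.png

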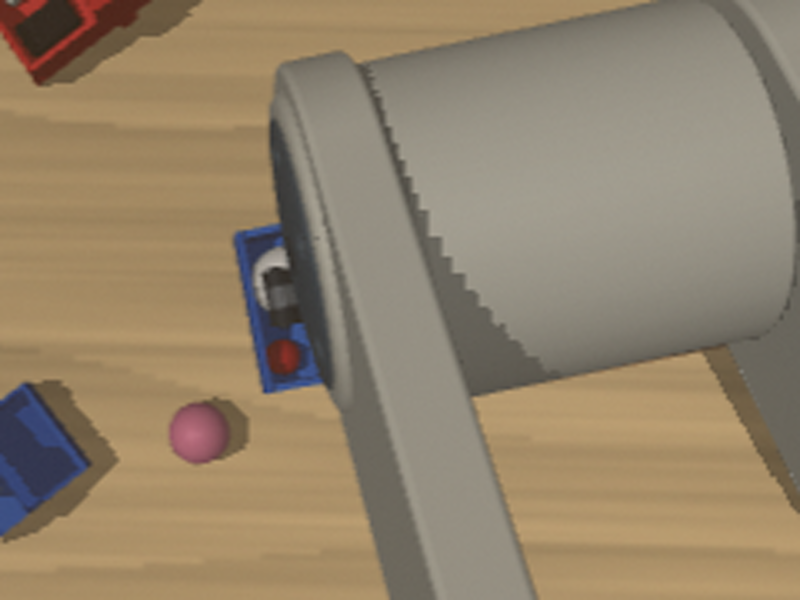

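>>> step_arm([
  {"translation":[0,0,0.2],"rot":[0,0,0]},
  {"translation":[0,0,0.7],"rot":[0,0,0]},
  {"translation":[0,0,1.4],"rot":[0,0,0]},
  {"translation":[0,0,2.1],"rot":[0,0,0]},
  {"translation":[0,0,2.8],"rot":[0,0,0]},
  {"translation":[0,0,3.4],"rot":[0,0,0]},
  {"translation":[0,0,3.8],"rot":[0,0,0]},
  {"translation":[0,0,3.8],"rot":[0,0,0]},
])

```text
clock: 9.4
eef_pos: [419.3, 99.3, 361.4]
tcp_rot: [3.142, 0.001, 0.208]
contact_force: [0.6, 0.7, -3.7]
opening: 0.15
```

Run:
```python
from c import *
from rig import readout,imaging
commit([0,0,3.8],[0,0,0]);s=readout.sense();print(cur()[0],s['eef_pos'],s['contact_force'])
f=pickle.load(open('scene4.pkl','rb'))
# predicted scoop corners in scene4 crop
o=np.array([419.2,98.9,399.7-H])-12*sx
for P in [(-55,44,40),(-55,-44,40),(-55,44,0),(55,44,28)]:
    q=proj(f,o+P[0]*sx+P[1]*sy+[0,0,P[2]]);print(P,(q-[110,90])*4)
for th,lz in [(.02,129.5),(.05,129),(.08,128),(.11,127),(.14,126),(.16,125.5),(.18,125),]: print(th,*delta(*pour(th,lz)))
```

```text
[419.303  99.348 361.681] [419.25   99.322 361.407] [ 0.585  0.716 -3.713]
(-55, 44, 40) [620.485 256.532]
(-55, -44, 40) [675.722 180.458]
(-55, 44, 0) [618.374 313.555]
(55, 44, 28) [446.241 228.953]
0.02 [ 0.005  0.462 -0.053] [0.02 0.   0.  ]
0.05 [ 0.005  1.162 -0.108] [0.05 0.   0.  ]
0.08 [ 0.005  1.865 -0.091] [0.08 0.   0.  ]
0.11 [ 0.005  2.57  -0.054] [0.11 0.   0.  ]
0.14 [0.005 3.276 0.005] [0.14 0.   0.  ]
0.16 [0.005 3.747 0.039] [0.16 0.   0.  ]
0.18 [0.005 4.219 0.083] [0.18 0.   0.  ]
```

>>> step_arm([
  {"translation":[0,0.46,-0.05],"rot":[0.02,0,0]},
  {"translation":[0,1.16,-0.11],"rot":[0.05,0,0]},
  {"translation":[0,1.87,-0.09],"rot":[0.08,0,0]},
  {"translation":[0,2.57,-0.05],"rot":[0.11,0,0]},
  {"translation":[0,3.28,0],"rot":[0.14,0,0]},
  {"translation":[0,3.75,0.04],"rot":[0.16,0,0]},
  {"translation":[0,4.22,0.08],"rot":[0.18,0,0]},
  {"translation":[0,4.22,0.08],"rot":[0.18,0,0]},
])

```text
clock: 10.4
eef_pos: [428.1, 57.7, 360.9]
tcp_rot: [-2.961, -0.0, 0.207]
contact_force: [-0.0, -0.8, -2.5]
opening: 0.154
```

Run:
```python
from c import *
from rig import readout,imaging
commit([0,4.22,.08],[.18,0,0]);s=readout.sense();print(cur()[0],s['eef_pos'],s['contact_force'],s['qpos'])
for i,th in enumerate([.21,.25,.29,.33,.37,.41,.45,.49]): print(th,*delta(*pour(th,125-i*1)))
```

```text
[428.009  58.056 360.881] [428.123  57.712 360.918] [-0.006 -0.814 -2.542] [0.061 0.112 2.069 0.213 0.998 1.306]
0.21 [ 0.005  0.697 -0.115] [0.03 0.   0.  ]
0.25 [ 0.005  1.65  -0.142] [0.07 0.   0.  ]
0.29 [ 0.005  2.607 -0.132] [0.11 0.   0.  ]
0.33 [ 0.004  3.567 -0.084] [0.15 0.   0.  ]
0.37 [0.004 4.528 0.002] [0.19 0.   0.  ]
0.41 [0.004 5.489 0.125] [0.23 0.   0.  ]
0.45 [0.004 6.448 0.287] [0.27 0.   0.  ]
0.49 [0.004 7.404 0.485] [0.31 0.   0.  ]
```

>>> step_arm([
  {"translation":[0,0.7,-0.11],"rot":[0.03,0,0]},
  {"translation":[0,1.65,-0.14],"rot":[0.07,0,0]},
  {"translation":[0,2.61,-0.13],"rot":[0.11,0,0]},
  {"translation":[0,3.57,-0.08],"rot":[0.15,0,0]},
  {"translation":[0,4.53,0],"rot":[0.19,0,0]},
  {"translation":[0,5.49,0.12],"rot":[0.23,0,0]},
  {"translation":[0,6.45,0.29],"rot":[0.27,0,0]},
  {"translation":[0,7.4,0.48],"rot":[0.31,0,0]},
])

```text
clock: 11.4
eef_pos: [443.1, -12.5, 343.0]
tcp_rot: [-2.651, -0.001, 0.208]
contact_force: [-0.4, -0.2, -2.0]
opening: 0.155
```

Run:
```python
from c import *
from rig import readout,imaging
commit([0,7.4,.48],[.31,0,0]);s=readout.sense();print(cur()[0],s['eef_pos'],s['contact_force'],s['qpos'])
for i,th in enumerate([.53,.57,.61,.65,.68,.7,.7]): print(th,*delta(*pour(th,118)))
f=imaging.grab_frame('scene');crop(f,110,90,200,150,'pics/s5.png')
```

```text
[442.852 -12.342 342.91 ] [443.12  -12.506 342.955] [-0.442 -0.247 -2.036] [-0.198  0.215  2.037  0.495  1.147  0.899]
0.53 [ 0.004  0.936 -0.15 ] [0.04 0.   0.  ]
0.57 [ 0.004  1.873 -0.266] [0.08 0.   0.  ]
0.61 [ 0.004  2.813 -0.344] [0.12 0.   0.  ]
0.65 [ 0.004  3.755 -0.385] [0.16 0.   0.  ]
0.68 [ 0.004  4.463 -0.391] [0.19 0.   0.  ]
0.7 [ 0.004  4.934 -0.383] [0.21 0.   0.  ]
0.7 [ 0.004  4.934 -0.383] [0.21 0.   0.  ]
pics/s5.png scale 4.0
```

View pics/s5.png

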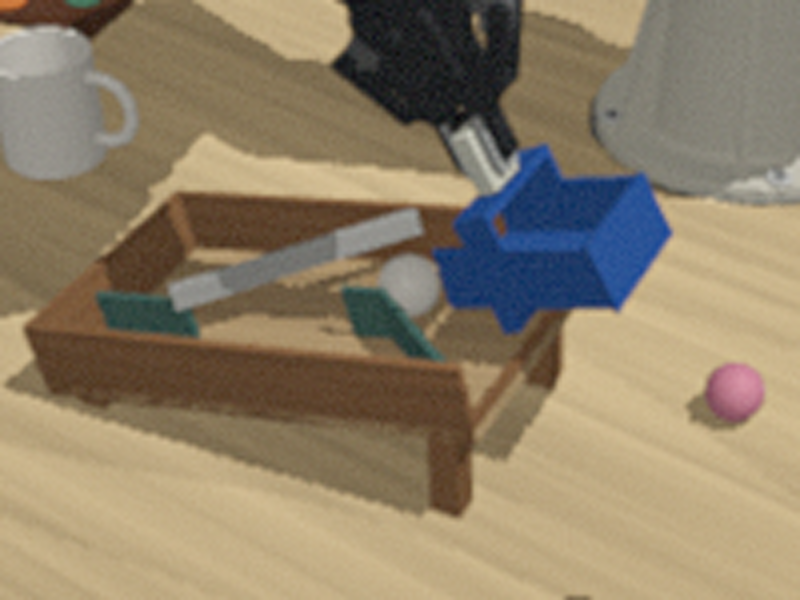

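>>> step_arm([
  {"translation":[0,0.94,-0.15],"rot":[0.04,0,0]},
  {"translation":[0,1.87,-0.27],"rot":[0.08,0,0]},
  {"translation":[0,2.81,-0.34],"rot":[0.12,0,0]},
  {"translation":[0,3.75,-0.38],"rot":[0.16,0,0]},
  {"translation":[0,4.46,-0.39],"rot":[0.19,0,0]},
  {"translation":[0,4.93,-0.38],"rot":[0.21,0,0]},
  {"translation":[0,4.93,-0.38],"rot":[0.21,0,0]},
  {"translation":[0,4.93,-0.38],"rot":[0.21,0,0]},
])

```text
clock: 12.45
eef_pos: [452.2, -56.6, 323.1]
tcp_rot: [-2.442, 0.0, 0.208]
contact_force: [0.5, 0.0, -2.3]
opening: 0.151
```

Run:
```python
from c import *
from rig import readout,imaging
commit([0,4.93,-.38],[.21,0,0]);s=readout.sense();print(cur()[0],s['eef_pos'],s['contact_force'],s['qpos'])
for n in('scene','top'):
  f=imaging.grab_frame(n)
  crop(f,*((110,90,200,150) if n=='scene' else (270,130,200,150)),f'pics/{n}6.png')
```

```text
[452.195 -56.655 323.061] [452.171 -56.571 323.103] [ 0.514  0.045 -2.323] [-0.334  0.323  1.998  0.612  1.288  0.71 ]
pics/scene6.png scale 4.0
pics/top6.png scale 4.0
```

View pics/scene6.png

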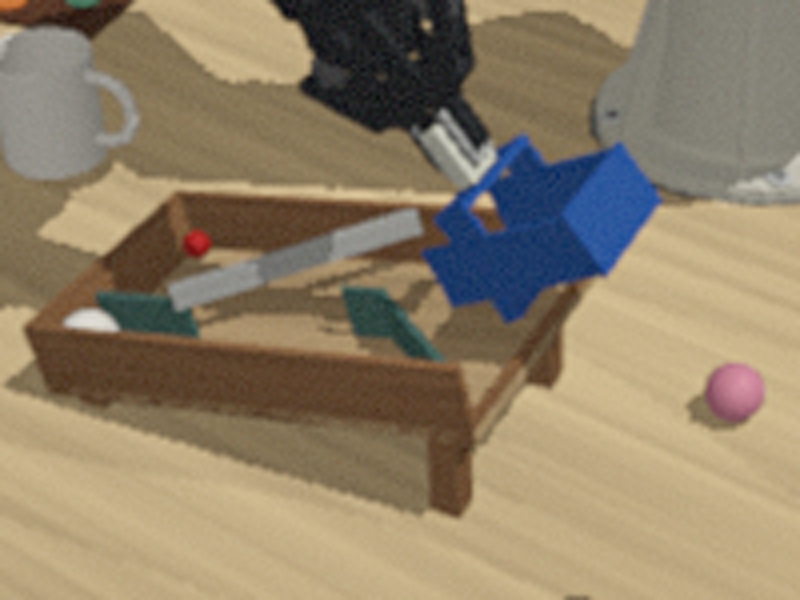

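View pics/top6.png

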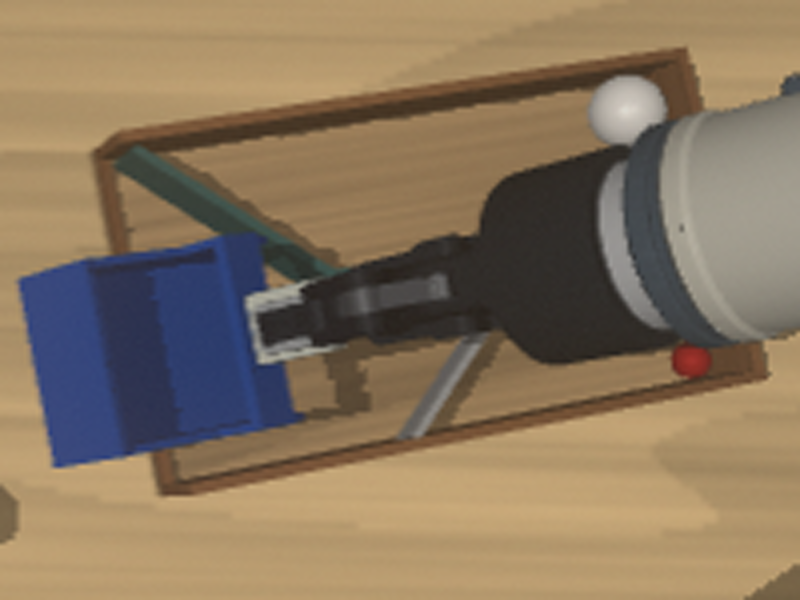

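Run:
```python
from c import *
for th,z in [(.68,125),(.62,135),(.54,145),(.45,155),(.36,162),(.27,168),(.2,170),(.15,170)]: print(th,*delta(*pour(th,z)))
```

```text
0.68 [ 0.004 -0.91  -0.449] [-0.02  0.    0.  ]
0.62 [ 0.004 -2.931 -0.886] [-0.08  0.    0.  ]
0.54 [ 0.004 -5.376 -1.088] [-0.16  0.    0.  ]
0.45 [ 0.004 -7.984 -1.049] [-0.25  0.    0.  ]
0.36 [  0.004 -10.318  -0.608] [-0.34  0.    0.  ]
0.27 [  0.005 -12.493   0.076] [-0.43  0.    0.  ]
0.2 [  0.005 -13.938   0.919] [-0.5  0.   0. ]
0.15 [  0.005 -14.833   1.687] [-0.55  0.    0.  ]
```

>>> step_arm([
  {"translation":[0,-0.91,-0.45],"rot":[-0.02,0,0]},
  {"translation":[0,-2.93,-0.89],"rot":[-0.08,0,0]},
  {"translation":[0,-5.38,-1.09],"rot":[-0.16,0,0]},
  {"translation":[0,-7.98,-1.05],"rot":[-0.25,0,0]},
  {"translation":[0,-10.32,-0.61],"rot":[-0.34,0,0]},
  {"translation":[0,-12.49,0.08],"rot":[-0.43,0,0]},
  {"translation":[0,-13.94,0.92],"rot":[-0.5,0,0]},
  {"translation":[0,-14.83,1.69],"rot":[-0.55,0,0]},
])

```text
clock: 13.55
eef_pos: [425.9, 66.1, 406.9]
tcp_rot: [-2.994, -0.002, 0.208]
contact_force: [-0.3, -0.4, -2.3]
opening: 0.155
```

Run:
```python
from c import *
commit([0,-14.83,1.69],[-.55,0,0]);print(cur()[0],cur()[1].as_euler('xyz'))
P1,Q1=cur();P2=np.array([463.9,258.3,340]);Q2=down(-.022)
# first level via pour(0,170), then across
print(delta(*pour(0,170)))
A=pour(0,170)
for a in (.25,.5,.75,1): print(a,delta(A[0]+a*(P2+[0,0,60]-A[0]),down(.2077+a*(-.022-.2077))))
```

```text
[426.548  64.984 405.673] [-2.992  0.     0.208]
(array([ 0.005, -3.418,  0.898]), array([-0.15,  0.  ,  0.  ]))
0.25 (array([ 1.915, -7.028,  1.492]), array([-0.15 ,  0.004,  0.057]))
0.5 (array([  3.824, -10.637,   2.085]), array([-0.15 ,  0.009,  0.115]))
0.75 (array([  5.734, -14.247,   2.679]), array([-0.15 ,  0.013,  0.172]))
1 (array([  7.643, -17.857,   3.273]), array([-0.149,  0.017,  0.229]))
```

>>> step_arm([
  {"translation":[0,-1.7,0.4],"rot":[-0.075,0,0]},
  {"translation":[0,-3.42,0.9],"rot":[-0.15,0,0]},
  {"translation":[1.9,-7.03,1.49],"rot":[-0.15,0.004,0.057]},
  {"translation":[3.8,-10.64,2.09],"rot":[-0.15,0.009,0.115]},
  {"translation":[5.7,-14.25,2.68],"rot":[-0.15,0.013,0.172]},
  {"translation":[7,-16.8,3.1],"rot":[-0.15,0.015,0.21]},
  {"translation":[7.64,-17.86,3.27],"rot":[-0.149,0.017,0.229]},
  {"translation":[7.64,-17.86,3.27],"rot":[-0.149,0.017,0.229]},
])

```text
clock: 14.55
eef_pos: [463.6, 258.6, 400.3]
tcp_rot: [-3.141, 0.0, -0.02]
contact_force: [-0.4, -0.7, -2.5]
opening: 0.155
```

Run:
```python
from c import *
from rig import readout,imaging
commit([7.64,-17.86,3.27],[-.149,.017,.229]);s=readout.sense();print(cur()[0],s['eef_pos'],s['tcp_rot'])
print(delta([463.9,258.3,264],down(-.022)))
f=imaging.grab_frame('scene');crop(f,110,60,240,180,'pics/s7.png')
```

```text
[463.864 258.323 400.03 ] [463.573 258.6   400.255] [-3.141  0.    -0.02 ]
(array([ 0.007,  0.007, 13.603]), array([-0.,  0.,  0.]))
pics/s7.png scale 3.3333333333333335
```

View pics/s7.png

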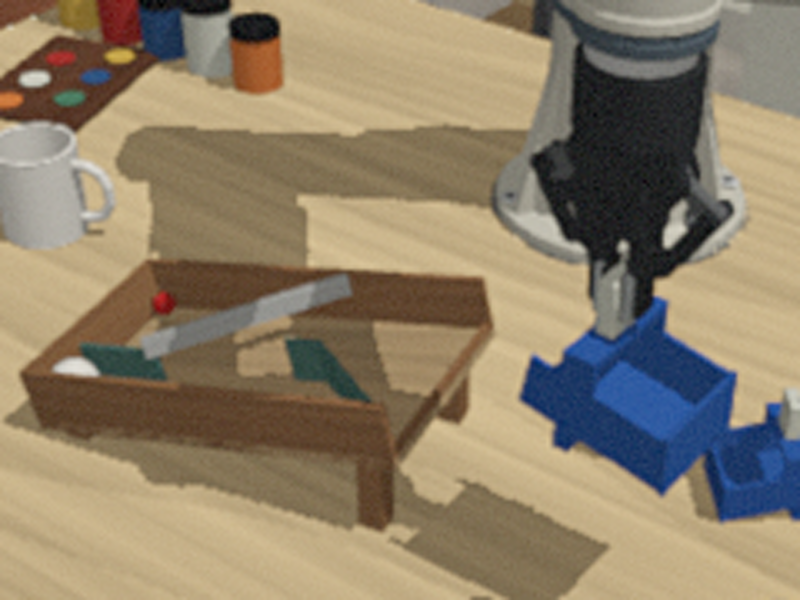

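Both balls lie in their lanes and the scoop is empty. Next I lower it to about 3 mm above the table.

>>> step_arm([
  {"translation":[0,0,1],"rot":[0,0,0]},
  {"translation":[0,0,3],"rot":[0,0,0]},
  {"translation":[0,0,6],"rot":[0,0,0]},
  {"translation":[0,0,9],"rot":[0,0,0]},
  {"translation":[0,0,11.5],"rot":[0,0,0]},
  {"translation":[0,0,13],"rot":[0,0,0]},
  {"translation":[0,0,13.7],"rot":[0,0,0]},
  {"translation":[0,0,13.7],"rot":[0,0,0]},
])

```text
clock: 15.6
eef_pos: [463.9, 258.2, 263.1]
tcp_rot: [-3.141, 0.0, -0.022]
contact_force: [0.0, -0.6, -2.1]
opening: 0.153
```

>>> step_arm([
  {"translation":[0,0,0.05],"rot":[0,0,0]},
  {"translation":[0,0,0.1],"rot":[0,0,0]},
  {"translation":[0,0,0.15],"rot":[0,0,0]},
  {"translation":[0,0,0.2],"rot":[0,0,0]},
  {"translation":[0,0,0.25],"rot":[0,0,0]},
  {"translation":[0,0,0.3],"rot":[0,0,0]},
  {"translation":[0,0,0.3],"rot":[0,0,0]},
  {"translation":[0,0,0.3],"rot":[0,0,0]},
])

```text
clock: 16.6
eef_pos: [463.9, 258.4, 260.0]
tcp_rot: [-3.141, 0.0, -0.022]
contact_force: [0.8, -0.1, -2.4]
opening: 0.149
```

>>> step_arm([
  {"translation":[0,0,0.03],"rot":[0,0,0]},
  {"translation":[0,0,0.06],"rot":[0,0,0]},
  {"translation":[0,0,0.1],"rot":[0,0,0]},
  {"translation":[0,0,0.1],"rot":[0,0,0]},
])

```text
clock: 17.1
eef_pos: [463.9, 258.5, 259.8]
tcp_rot: [-3.141, -0.0, -0.022]
contact_force: [-3.3, -0.9, 8.1]
opening: 0.149
```

Contact with the table, at about 10 N. Next I open the gripper.

>>> step_arm([
  {"translation":[0,0,-0.05],"rot":[0,0,0]},
  {"translation":[0,0,-0.05],"rot":[0,0,0]},
  {"translation":[0,0,-0.05],"rot":[0,0,0]},
  {"translation":[0,0,-0.05],"rot":[0,0,0]},
  {"translation":[0,0,-0.05],"rot":[0,0,0]},
  {"translation":[0,0,-0.05],"rot":[0,0,0]},
  {"translation":[0,0,-0.05],"rot":[0,0,0]},
  {"translation":[0,0,-0.05],"rot":[0,0,0]},
], grip=0)

```text
clock: 18.1
eef_pos: [463.8, 258.4, 259.5]
tcp_rot: [-3.141, 0.0, -0.022]
contact_force: [-0.1, -0.3, -0.0]
opening: 0.999
```

>>> step_arm([
  {"translation":[0,0,-1],"rot":[0,0,0]},
  {"translation":[0,0,-3],"rot":[0,0,0]},
  {"translation":[0,0,-6],"rot":[0,0,0]},
  {"translation":[0,0,-9],"rot":[0,0,0]},
  {"translation":[0,0,-12],"rot":[0,0,0]},
  {"translation":[0,0,-14],"rot":[0,0,0]},
  {"translation":[0,0,-15],"rot":[0,0,0]},
  {"translation":[0,0,-15],"rot":[0,0,0]},
])

```text
clock: 19.1
eef_pos: [463.9, 258.3, 410.1]
tcp_rot: [-3.141, -0.001, -0.022]
contact_force: [1.1, 0.4, -0.0]
opening: 0.999
```

Run:
```python
from c import *
from rig import readout,imaging
for n in('scene','top'):
  f=imaging.grab_frame(n);im=f['image'];pickle.dump(f,open(n+'8.pkl','wb'))
  cv2.imwrite(f'pics/{n}8.png',cv2.resize(im[:,:,::-1],(768,576),interpolation=cv2.INTER_CUBIC))
  if n=='top':
    hsv=cv2.cvtColor(im,cv2.COLOR_RGB2HSV);roi=np.zeros(im.shape[:2],np.uint8);roi[140:255,400:460]=255
    for nm,m,z in (('red',((hsv[...,0]<8)|(hsv[...,0]>172))&(hsv[...,1]>170)&(hsv[...,2]>90),30),('white',(hsv[...,1]<50)&(hsv[...,2]>130),40)):
        m=(m.astype(np.uint8)*255)&roi;k,l,st,c=cv2.connectedComponentsWithStats(m)
        if k>1:
            i=1+st[1:,4].argmax();P=onz(f,c[i],z);d=P-C;print(nm,c[i],st[i,4],'sorter',d@sx,d@sy)
```

```text
red [444.111 219.   ] 36 sorter 142.25440332159235 -72.68453024417842
white [426.281 157.209] 263 sorter 131.18188877869335 65.16685426006475
```

View pics/scene8.png

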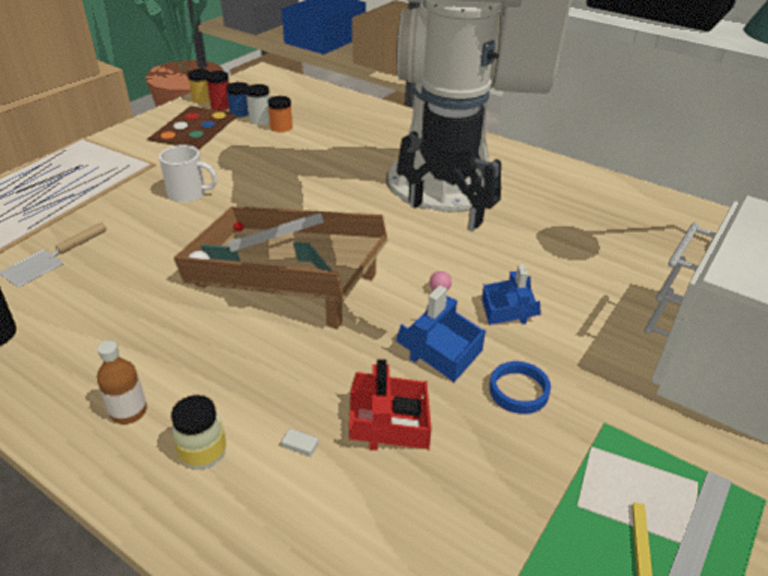

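View pics/top8.png

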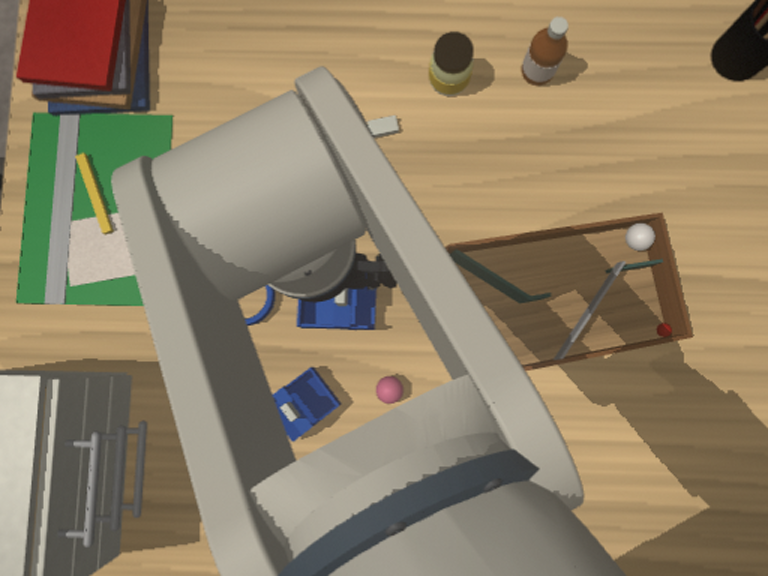

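The scene view shows the scoop upright on the table at (440,335), clear of the board. The white ball is in the big-ball lane (top view, 640,237) and the red ball in the small-ball lane (664,330). I'm handing in.

```bash
python3 -c "
from rig import ticket
print(ticket.sign_off())"
```

```text
the job is handed in; nothing more can be done
None
```

The job was handed in at about 19 s of the 64 s allowed; `sign_off` gives no verdict. I gripped the blue scoop's handle, carried it level to the high end of the board, and tipped it with the lip near the drop point. I then set it back at its starting spot and let go.

**Balls:** The last top view puts the white ball at about sorter (131, 65) mm, in the big-ball lane. The red ball is at about (142, -73) mm, in the small-ball lane. Both are inside the limits.

**Scoop:** It stands empty and upright on the table, clear of the board. The gripper is open and 150 mm above where it released.

**Disagreements:** My two-view heights for the handle top and the board walls came out 3 to 5 mm below the text's values. I used the text's heights for the grasp and the pour, and nothing touched the board as far as the forces and pictures showed. I did not measure the scoop's final tilt or the balls' speed; I judged both from the pictures only.

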